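# Stand the plated dish on edge in the drying rack

## Robot

A 6-joint arm with a two-finger parallel gripper is mounted at the origin on the work surface. World frame = base frame: x ahead of the robot, y to its left, z up, the work surface at z = 0. Lengths are in m, angles in rad, forces in N, time in s.
With the tool pointing down it reaches from about 0.25 to 0.725 m from the base axis. Payload 4 kg.
Tool frame: the origin (TCP) lies at the very end of the fingers, on their centre line; the grasp point (between the pads) lies 19 mm behind it; z points along the fingers, y is the line along which they close (so a half turn about z gives the same grasp; the last joint's range is limited). The gripper opens to 85 mm and grips with 20 to 120 N. Pads are 22 mm wide; open, the fingers measure 114 mm over their backs; the gripper's body (76 mm by 85 mm) begins 54 mm behind the grasp point. The pads swing forward as they close: fully open they stand 13 mm farther back than shut.
Start: joints at [-1.259, 0.241, 0.005, 1.335, 0, 1.571], TCP at [0.153, -0.476, 0.231] pointing down, gripper open.
Joint ranges: [-2.72, 2.72], [-1.05, 1.87], [-1.09, 1.28], [-1.99, 2.15], [-1.42, 1.44], [-3.14, 3.14]. Speed limits (rad/s): [2.79, 2.79, 3.14, 3.14, 3.14, 3.14].

## Interface

Orientations are given as a unit quaternion [x, y, z, w].
In Python, from workcell import * gives the robot as it stands. The module is installed in compiled form; this text tells all that it offers.
- The arm moves only by the tool send_rows, never from a script. Its argument "steps" is text: rows parted by semicolons, each of 7 numbers parted by spaces: the opening, from -1 (shut) to 1 (fully open), then the shift along the world's x, y, z in m, then the turn, a rotation vector about the world's x, y, z in rad. A call has exactly 5 rows; each row shifts and turns the commanded pose from where the row before left it; what a row does not reach is not made up. A row lasts 1/12 s, in which the tool goes at most 41.7 mm and 7.16 degrees, less where a joint would pass 70% of its speed; a pose out of reach is approached as far as the arm can. A call is refused whole if a number of a shift passes 0.0417 or a number of a turn 0.125, either way. A call with a gripper value outside its range is refused whole. The fingers move at their own pace and stop on an object; the grip force is fixed at half the most. Time passes only in rows, so rows that do not move let the fingers close, or fill a call up. It gives the time, the measured TCP pose, the force, the opening and the grip force at its end, in the units of the state.
- get_obs(): the state, without advancing time (a new reading comes with each control period).
- camera(name): name is "side" or "top"; returns a dict with "frame" (420x560x3 uint8, red, green, blue), "range_z" (420x560 float32, m along the optical axis (not along the pixel's ray), 0 where there is no reading), "camera_matrix" (3x3 intrinsics, pixels), "k1" (the pictures are not rectified: a ray, as slopes to the right and down, at radius r is drawn at 1 + k1 r^2 times it, then the intrinsics apply), "extrinsics" (4x4, takes a point from world to camera coordinates). Camera axes: x right, y down, z forward; pixel columns grow to the right and rows downward; lengths in m; the calibration is good to about 2 mm. A picture is of the moment at which its call begins.
- job_done(): hands the job in; it is judged then, once.
The state is a dict: "clock": time; "joint_pos": joint angles; "joint_vel": joint speeds; "tau": joint torques, N m; "eef_pos": TCP position; "tool_rot": TCP orientation; "ft_force": force on the tool from outside, world axes, zero at the start; "ft_torque": the same for the moment, N m; "grip_width": finger opening in m; "grasp_force": force on a finger pad.
Only numpy, scipy, OpenCV 4.12 (cv2) and the standard library are available. Lean on these libraries where they do the work, as an engineer would, in place of code of your own. Each camera call takes 0.05 s, during which the arm holds its last target. There are 200 camera calls.

## Task

Lift the closed petri dish off the turntable, lean it on the two pins of the sloping stand and let go of it there. Then take it again by its edge and lower it gently, standing on edge, into the one empty holder of the rack of three, until it sits fully down between the holder's walls. Leave the other dishes and everything else on the bench where they are.

Things in the scene. Friction and masses are not known exactly. Their poses are not given: they have to be found in the camera images.
- dish: the closed petri dish to be moved: a plain round rigid disc 58 mm in diameter and 15 mm thick, translucent white with a beige agar band, 45 g; it starts flat on the turntable's plate. Origin at the centre of its underside, z is the disc's axis (up at the start)
- dish_center (a point): the middle of that dish, 7.5 mm above its underside along its axis
- turntable: small grey plating turntable (fixed, does not need turning): base 84 mm across and 13 mm high, a thin neck, and an aluminium plate 44 mm across whose top is 40 mm above the bench; the dish overhangs the plate by 7 mm all round. Origin on the bench under its centre
- stand: sloping stand (fixed): grey foot 110 x 70 x 8 mm, steel plate 44 mm wide, 43 mm long up its 45 degree slope, outward normal (-0.707, 0, 0.707) in the stand's axes; y level along the plate. Two pins 6 mm thick, 32 mm apart along y, stand 12 mm out of the plate, about square to it, near its lower edge. Origin on the bench under the foot's centre
- stand_seat (a point): where the dish's middle is when its flat face lies on the stand's plate and its rim rests on both pins: 2 mm along x, 65 mm above the stand's origin; the pins' axes are 28 mm down the slope from it. The top 21 mm of the dish then sticks out past the plate's upper edge, free in front and behind
- holder: the empty one of three equal holders, 60 mm apart in a row on a fixed 200 x 94 x 6 mm base plate; the others hold dishes. Two upright steel walls 44 mm long, 18 mm gap between, flared lips at the top (36 mm above its origin), two low crossbars to carry the rim. Origin midway between the walls on the base plate, 6 mm above the bench; x along the walls, y across them
- holder_seat (a point): where the dish's middle is when it stands fully down on the empty holder's crossbars, on edge, its axis along the holder's y (36 mm above the holder's origin)
- dish_b_center (a point): middle of one of the two 58 mm dishes already standing on edge in the rack, loose; leave it
- dish_c_center (a point): middle of the other dish already standing in the rack, loose; leave it
- jar: small loose glass jar, 44 mm across, 55 mm high, origin at the centre of its underside; leave it
- bottle: loose amber bottle, 56 mm across, 100 mm high, origin at the centre of its underside; leave it
- stack: loose stack of four larger dishes, 90 mm across, 60 mm high, origin at the centre of its underside; leave it
- marker: loose marker pen lying down, 130 mm long, 16 mm thick, along its x, origin under its middle; leave it
- beaker: loose white beaker, 70 mm across, 70 mm high, origin at the centre of its underside; leave it
Mind the look-alikes: they are no part of the job. What is shaped like the dish but turquoise or yellow is not meant.

How it is judged:
On the way:
1. the dish leans on the stand's two pins and plate (its middle within 10 mm of the seat point, tilted 30 to 60 degrees), let go of and still, for 0.3 s (distance between dish_center and stand_seat below 0.01 m and angle between dish's own z axis and vertical between 0.52 and 1.05 rad and contact force between dish and the fingers below 0.05 N and linear speed of dish below 0.03 m/s), for 0.3 s.
At the end, for the whole second after the job is handed in: the dish stands on edge in the empty holder, its middle within 6 mm of the holder's seat point and its axis within 0.2 rad of straight across the holder's walls, let go of and at rest; the other two dishes are still within 15 mm of where they stood (distance between dish_center and holder_seat below 0.006 m and angle between the z axis of dish and the y axis of holder, either way round below 0.2 rad and linear speed of dish below 0.03 m/s and contact force between dish and the fingers below 0.05 N and distance of each of dish_b_center, dish_c_center from where it was at the start of the episode below 0.015 m); the robot touches nothing.
It fails at once if one of the two dishes already in the holders is pushed more than 15 mm out of place (distance of any of dish_b_center, dish_c_center from where it was at the start of the episode above 0.015 m).
It fails at once if the jar, the bottle, the stack of dishes, the marker or the beaker is pushed more than 30 mm (distance of any of jar, bottle, stack, marker, beaker from where it was at the start of the episode above 0.03 m).
It fails at once if the dish drops into the holder (faster than 0.4 m/s at or just above its seat) instead of being lowered (horizontal distance between dish_center and holder_seat below 0.03 m and height (world z) of dish_center below 0.09 m and linear speed of dish above 0.4 m/s).
It also fails if it takes over 54 s, if anything falls off the work surface, if the arm or the gripper's body presses on something with over 40 N, if the wrist force passes 120 N, or if a joint passes its speed limit or range.

## Working session

There is one attempt and no reset: what is moved stays moved. The work goes in short steps, Python scripts to look and compute and a tool call to move; the robot and the scene stay as the last step left them, time stands still between calls to the robot, and variables do not carry over. Pictures are saved under pics/ and viewed, at most 10 in all, crops included, and the job is handed in when it is done.

Besides the shell and the picture viewer there is one more tool, called after ">>>" by a JSON object that holds its "api" and its "payload", one argument or row to a line. send_rows: Moves the arm, as the interface text tells. Its arguments: {"type":"object","properties":{"steps":{"type":"string"}},"required":["steps"]}

```bash
mkdir -p pics; cat > h.py <<'E'
import numpy as np, cv2
from workcell import *
def snap(n):
    c=camera(n); np.savez('%s.npz'%n,**c); return c
def cloud(c):
    K=np.array(c["camera_matrix"]);h,w=c["range_z"].shape
    u,v=np.meshgrid(np.arange(w),np.arange(h))
    k=float(c["k1"])
    p=np.stack([(u-K[0,2])/K[0,0],(v-K[1,2])/K[1,1]],-1)
    q=p.copy()
    for _ in range(8): q=p/(1+k*(q**2).sum(-1,keepdims=True))
    z=c["range_z"];P=np.stack([q[...,0]*z,q[...,1]*z,z],-1)
    T=np.linalg.inv(c["extrinsics"])
    W=P@T[:3,:3].T+T[:3,3]; W[z==0]=np.nan
    return W
E
python3 - <<'E'
from h import *
a=snap("side");b=snap("top")
for n,c in(("side",a),("top",b)):
    cv2.imwrite(f"pics/{n}0.png",c["frame"][...,::-1]); print(n,c["k1"],np.linalg.inv(c["extrinsics"]).round(3).tolist(),np.array(c["camera_matrix"]).round(1).tolist())
print(get_obs())
E
```

```text
side 0.051639550832316874 [[-0.793, -0.418, 0.443, 0.037], [-0.609, 0.554, -0.568, 0.63], [-0.008, -0.72, -0.694, 0.851], [0.0, 0.0, 0.0, 1.0]] [[513.6, 0.0, 287.6], [0.0, 513.6, 203.7], [0.0, 0.0, 1.0]]
top 0.038408517407324885 [[0.137, -0.966, 0.218, 0.297], [-0.991, -0.135, 0.025, -0.026], [0.005, -0.219, -0.976, 1.246], [0.0, 0.0, 0.0, 1.0]] [[441.7, 0.0, 286.4], [0.0, 441.7, 209.7], [0.0, 0.0, 1.0]]
{'clock': 0.1, 'joint_pos': array([-1.25898632e+00,  2.41316339e-01,  3.87475105e-03,  1.33518154e+00,
        2.22314334e-05,  1.57077783e+00]), 'joint_vel': array([ 0.00064497, -0.00188079,  0.00088995,  0.00202024, -0.00172042,
       -0.00053553]), 'tau': array([-3.08111912e-04, -3.73138404e+01,  2.53010345e+01,  1.08483891e-02,
        4.28804896e-06, -3.13813594e-06]), 'eef_pos': array([ 0.15322853, -0.47536408,  0.23051863]), 'tool_rot': array([ 9.87869565e-01,  1.55283253e-01, -1.30837998e-04, -9.04047718e-04]), 'ft_force': array([ 0.40827993,  0.95529147, -0.25964898]), 'ft_torque': array([0.011433  , 0.02096406, 0.02049774]), 'grasp_force': 0.0, 'grip_width': 0.0855635235961505}
```

View pics/top0.png

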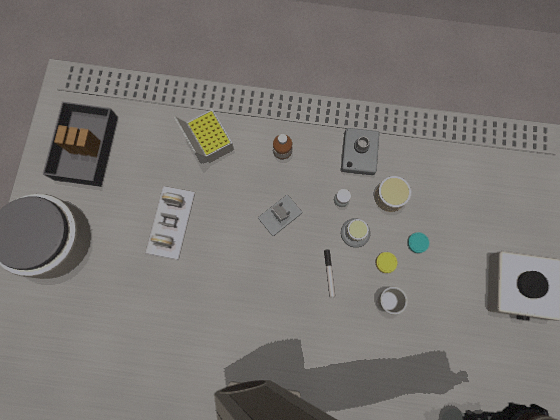

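View pics/side0.png

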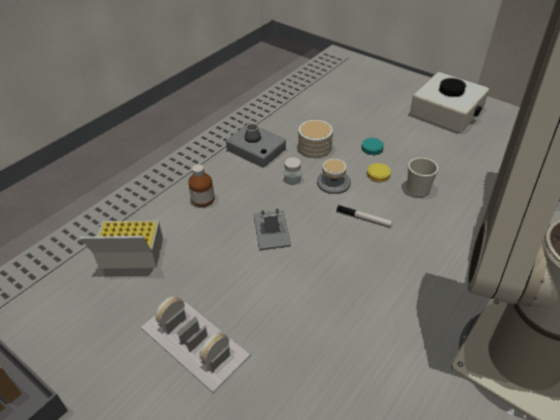

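The top view shows the dish on the turntable at (357,230), the stand at (280,214) and the rack at (170,222) with its middle holder empty at (169,220). The jar is at (343,198), the stack at (394,193) and the marker at (330,273). Next I measure these.

```bash
python3 - <<'E'
from h import *
c={n:dict(np.load(n+'.npz')) for n in("side","top")}
W={n:cloud(c[n]) for n in c}
def reg(n,x0,x1,y0,y1,z0,z1):
    w=W[n][y0:y1,x0:x1].reshape(-1,3);m=(w[:,2]>z0)&(w[:,2]<z1);return w[m]
def circ(p,z):
    (x,y),r=cv2.minEnclosingCircle(p[:,:2].astype(np.float32));return np.r_[x,y,r,np.median(p[:,2]),len(p)].round(4)
for n,bx,sx in(("top",(335,380,210,250),0),("side",(315,355,155,195),0)):
    print(n,"table",np.nanmedian(W[n][260:300,240:300,2]))
    print("dish",circ(reg(n,*bx,.047,.065),0),"disc base",circ(reg(n,*bx,.007,.02),0))
for nm,bx,z in(("jar",(332,356,185,210),(.04,.07)),("stack",(372,415,170,212),(.05,.07)),("beaker",(372,412,280,318),(.06,.08)),("bottle",(268,298,130,165),(.03,.11))):
    print(nm,circ(reg("top",*bx,*z),0))
for n,bx in(("top",(255,305,190,240)),("side",(250,295,200,250))):
    p=reg(n,*bx,.004,.013); r=cv2.minAreaRect((p[:,:2]*1000).astype(np.float32)); print(n,"foot",r,np.median(p[:,2]))
    p=reg(n,*bx,.02,.12); q=cv2.minAreaRect((p[:,:2]*1000).astype(np.float32)); print("plate",q,p.mean(0),p[:,2].max())
for n,bx in(("top",(140,200,180,265)),("side",(135,255,290,390))):
    p=reg(n,*bx,.003,.010); r=cv2.minAreaRect((p[:,:2]*1000).astype(np.float32)); print(n,"base",r,cv2.boxPoints(r).tolist(),np.median(p[:,2]))
    p=reg(n,*bx,.015,.12); l=p[:,2]
    for nm,pp in(("all",p),):
        k=cv2.kmeans((pp*1000).astype(np.float32),3,None,(3,50,.1),5,2)[2]; print(k.round(0).tolist(),l.max())
for n,bx in(("top",(315,345,245,300)),):
    p=reg(n,*bx,.006,.03);print("marker",cv2.minAreaRect((p[:,:2]*1000).astype(np.float32)))
for n,bx in(("top",(135,205,180,265)),("top",(250,310,185,245)),("side",(240,310,190,255)),("side",(135,255,290,390))):
    f=c[n]["frame"][bx[2]:bx[3],bx[0]:bx[1],::-1]; s=min(390/f.shape[1],290/f.shape[0]); f=cv2.resize(f,None,fx=s,fy=s,interpolation=2)
    o=np.zeros((300,400,3),np.uint8);o[:f.shape[0],:f.shape[1]]=f;np.save(f'/tmp/{n}{bx[0]}.npy',o)
L=lambda s:np.load(f'/tmp/{s}.npy')
cv2.imwrite('pics/crops.png',np.vstack([np.hstack([L('top135'),L('top250')]),np.hstack([L('side240'),L('side135')])]))
E
```

```text
top table -0.0007233476766527192
dish [ 5.374e-01 -1.947e-01  2.980e-02  5.440e-02  3.520e+02] disc base [ 5.410e-01 -2.015e-01  4.890e-02  1.170e-02  2.730e+02]
side table 0.0001839252377327516
dish [ 5.334e-01 -1.959e-01  3.310e-02  5.480e-02  3.380e+02] disc base [ 5.635e-01 -2.108e-01  7.560e-02  1.230e-02  4.460e+02]
jar [ 6.265e-01 -1.463e-01  2.030e-02  5.430e-02  1.660e+02]
stack [ 6.565e-01 -2.855e-01  4.650e-02  5.880e-02  8.170e+02]
beaker [ 3.595e-01 -3.036e-01  3.550e-02  6.790e-02  1.650e+02]
bottle [7.513e-01 4.280e-02 2.810e-02 6.900e-02 3.490e+02]
top foot ((561.8052978515625, 24.37816619873047), (137.572021484375, 135.43362426757812), 8.716631889343262) 0.007563206133295308
plate ((559.4784545898438, 20.365833282470703), (43.54448699951172, 36.90525817871094), 44.793853759765625) [0.55820927 0.02159716 0.05019764] 0.0659004290209051
side foot ((561.876220703125, 10.300086975097656), (92.89794921875, 153.08465576171875), 36.91176986694336) 0.007903259050859646
plate ((558.9552612304688, 23.015056610107422), (43.33531188964844, 38.378135681152344), 44.633872985839844)
[... 224 characters left out ...]
375, 227.86167907714844], [633.479248046875, 272.3079528808594], [603.1127319335938, 436.92913818359375]] 0.005389328484676659
[[433.0, 329.0, 52.0], [551.0, 322.0, 52.0], [496.0, 327.0, 34.0]] 0.07441123502002833
side base ((500.8910217285156, 326.638671875), (224.1908721923828, 216.99673461914062), 41.034324645996094) [[345.105224609375, 334.8888854980469], [487.56597900390625, 171.20468139648438], [656.6768188476562, 318.3884582519531], [514.216064453125, 482.0726623535156]] 0.005783138397633336
[[495.0, 333.0, 30.0], [547.0, 332.0, 48.0], [428.0, 338.0, 49.0]] 0.07356483067553632
marker ((406.656982421875, -127.1073226928711), (136.26931762695312, 50.097572326660156), 14.499719619750977)
```

View pics/crops.png

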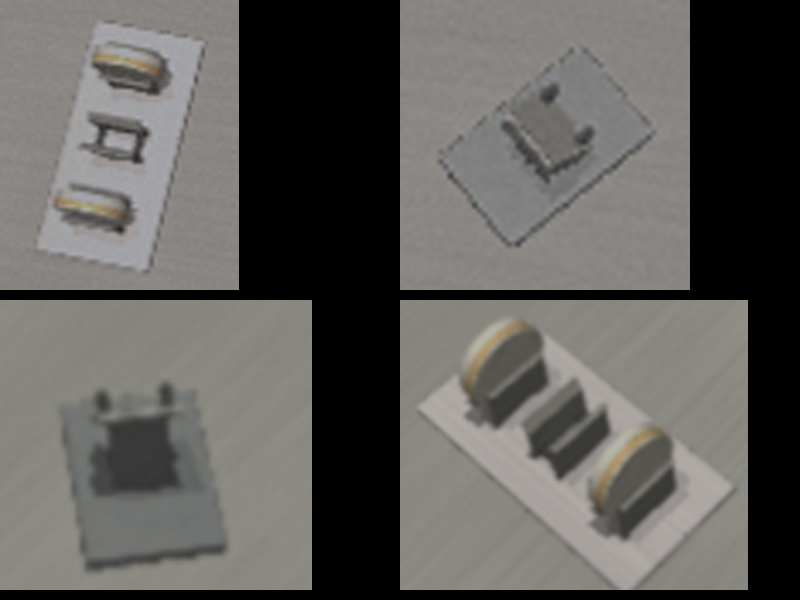

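The stand's pins are on its upper-right side in the top image, at about px (281,204) and (288,212), so its outward normal points to world (+x,−y). The middle holder is empty. Next I refine the poses.

```bash
cat >> h.py <<'E'
from scipy.optimize import least_squares
def project(c,P):
    P=np.atleast_2d(P);T=np.array(c["extrinsics"]);q=P@T[:3,:3].T+T[:3,3];q=q[:,:2]/q[:,2:]
    q=q*(1+float(c["k1"])*(q**2).sum(1,keepdims=True));K=np.array(c["camera_matrix"])
    return q*[K[0,0],K[1,1]]+K[:2,2]
def unproj(c,uv,z):
    T=np.linalg.inv(c["extrinsics"]);K=np.array(c["camera_matrix"]);p=(np.array(uv)-K[:2,2])/[K[0,0],K[1,1]];q=p
    for _ in range(8): q=p/(1+float(c["k1"])*(q**2).sum(-1,keepdims=True))
    d=np.c_[q,np.ones(len(q))]@T[:3,:3].T
    return T[:3,3]+d*((z-T[2,3])/d[:,2])[:,None]
E
python3 - <<'E'
from h import *
for n,bd,bs,br in(("top",(335,380,210,250),(245,315,185,245),(135,205,180,265)),("side",(310,360,150,197),(240,300,200,255),(130,260,285,390))):
    c=dict(np.load(n+'.npz'));W=cloud(c);f=c["frame"].astype(int)
    def sub(b):return W[b[2]:b[3],b[0]:b[1]],f[b[2]:b[3],b[0]:b[1]]
    # dish top: points near z .055, centroid
    w,_=sub(bd);m=(abs(w[...,2]-.055)<.003);p=w[m];print(n,"dish centroid",p.mean(0).round(4),"area r",len(p), (p[:,:2].max(0)+p[:,:2].min(0))/2,np.ptp(p[:,:2],axis=0))
    # stand plate plane
    w,_=sub(bs);m=(w[...,2]>.022)&(w[...,2]<.062);p=w[m];
    best=None
    rng=np.random.default_rng(0)
    for _ in range(300):
        a=p[rng.choice(len(p),3,False)];nn=np.cross(a[1]-a[0],a[2]-a[0]);nn/=np.linalg.norm(nn)+1e-9
        k=abs((p-a[0])@nn)<.002
        if best is None or k.sum()>best.sum():best=k
    q=p[best];ce=q.mean(0);nn=np.linalg.svd(q-ce)[2][2];nn*=np.sign(nn[2]);print("plate n",nn.round(3),"az",np.degrees(np.arctan2(nn[1],nn[0])),"c",ce.round(4),len(q),len(p),q[:,2].min(),q[:,2].max())
    for nm,b,z in(("foot",bs,.008),("rack",br,.006)):
        w,g=sub(b)
        h=cv2.medianBlur(w[...,2].astype(np.float32),5)
        if nm=="foot":
            m=(h>.0045)
        else: 
            m=(g.min(-1)>(np.median(g)+12))|(h>.012)
        m=cv2.morphologyEx(m.astype(np.uint8),cv2.MORPH_CLOSE,np.ones((5,5)));N,l,s,_=cv2.connectedComponentsWithStats(m);i=1+s[1:,4].argmax()
        ct=max(cv2.findContours((l==i).astype(np.uint8),0,1)[0],key=len)[:,0]+[b[0],b[2]]
        xy=unproj(c,ct,z)[:,:2]*1000; r=cv2.minAreaRect(xy.astype(np.float32));print(nm,np.round(r[0],1),np.round(r[1],1),round(r[2],1))
E
```

```text
top dish centroid [ 0.537  -0.195   0.0548] area r 267 [ 0.53658154 -0.19612684] [0.05673772 0.05608996]
plate n [ 0.518 -0.449  0.728] az -40.924284604451664 c [0.5583 0.0206 0.0484] 111 152 0.03245530031155641 0.06110853116809212
foot [557.   23.7] [ 69.9 107.6] 46.7
rack [493.8 330. ] [ 92.9 197.1] 86.9
side dish centroid [ 0.5359 -0.192   0.055 ] area r 285 [ 0.53647675 -0.19180537] [0.05706015 0.05729364]
plate n [-0.707  0.704  0.069] az 135.10008229639826 c [0.5591 0.0227 0.0324] 65 130 0.022817505065429344 0.048638788145784706
foot [557.   25.2] [ 69.6 115.8] 47.4
rack [500.1 332.5] [ 93.  211.6] 87.0
```

>>> {"api": "send_rows", "payload": {
  "steps": "1 0.0167 0.0165 0.002 0 0 0.12;1 0.0167 0.0165 0.002 0 0 0.12;1 0.0167 0.0165 0.002 0 0 0.12;1 0.0167 0.0165 0 0 0 0.12;1 0.0167 0.0165 0 0 0 0.12"
}}

```text
clock: 0.52
eef_pos: [0.2373, -0.3924, 0.237]
tool_rot: [0.897, 0.443, -0.0, -0.0]
ft_force: [1.0, -0.9, -0.2]
grip_width: 0.0854
grasp_force: 0.0
```

>>> {"api": "send_rows", "payload": {
  "steps": "1 0.0167 0.0165 0 0 0 0.12;1 0.0167 0.0165 0 0 0 0.12;1 0.0167 0.0165 0 0 0 0.12;1 0.0167 0.0165 0 0 0 0.12;1 0.0167 0.0165 0 0 0 0.12"
}}

```text
clock: 0.93
eef_pos: [0.3208, -0.3097, 0.2369]
tool_rot: [0.726, 0.688, -0.0, -0.0]
ft_force: [-0.2, -0.7, 1.3]
grip_width: 0.0855
grasp_force: 0.0
```

>>> {"api": "send_rows", "payload": {
  "steps": "1 0.0167 0.0165 0 0 0 0.12;1 0.0167 0.0165 0 0 0 0.12;1 0.0167 0.0165 0 0 0 0.12;1 0.0167 0.0165 0 0 0 0.12;1 0.0167 0.0165 0 0 0 0.12"
}}

```text
clock: 1.35
eef_pos: [0.4043, -0.2273, 0.2369]
tool_rot: [0.49, 0.872, -0.0, -0.0]
ft_force: [-0.6, 0.1, 0.3]
grip_width: 0.0855
grasp_force: 0.0
```

>>> {"api": "send_rows", "payload": {
  "steps": "1 0.0167 0.0165 0 0 0 0.12;1 0.0167 0.0165 0 0 0 0.12;1 0.0167 0.0165 0 0 0 0.032;1 0.0167 0.0165 0 -0.077 -0.0817 0;1 0.0167 0.0165 0 -0.077 -0.0817 0"
}}

```text
clock: 1.77
eef_pos: [0.4893, -0.1459, 0.2361]
tool_rot: [0.368, 0.923, -0.042, 0.105]
ft_force: [0.6, -0.5, -1.3]
grip_width: 0.0851
grasp_force: 0.0
```

>>> {"api": "send_rows", "payload": {
  "steps": "1 0 0 -0.01 -0.077 -0.0817 0;1 0 0 -0.02 -0.077 -0.0817 0;1 0 0 -0.02 -0.077 -0.0817 0;1 0 0 -0.02 -0.077 -0.0817 0;1 0 0 -0.02 -0.077 -0.0817 0"
}}

```text
clock: 2.18
eef_pos: [0.4877, -0.1456, 0.1553]
tool_rot: [0.344, 0.868, -0.132, 0.333]
ft_force: [1.3, -0.2, -0.8]
grip_width: 0.0853
grasp_force: 0.0
```

```bash
cat >> h.py <<'E'
from scipy.spatial.transform import Rotation as R
def pose():
    o=get_obs();M=R.from_quat(o["tool_rot"]).as_matrix();return o["eef_pos"],M,o
E
python3 - <<'E'
from h import *
p,M,o=pose();print(p.round(4),M.round(3).tolist(),o["joint_pos"].round(2))
t=M[:,2];C=np.array([.5365,-.194,.0475]);T=C+.022*t
print("to final",(T-p).round(4),"to pre80",(T-.08*t-p).round(4))
E
```

```text
[ 0.4877 -0.1456  0.1553] [[-0.541, 0.686, 0.487], [0.509, 0.728, -0.459], [-0.67, -0.0, -0.743]] [-0.02 -0.   -0.78  0.2  -0.47  0.59]
to final [ 0.0596 -0.0585 -0.1242] to pre80 [ 0.0206 -0.0218 -0.0647]
```

>>> {"api": "send_rows", "payload": {
  "steps": "1 0.005 -0.0055 -0.016 0 0 0;1 0.005 -0.0055 -0.016 0 0 0;1 0.005 -0.0055 -0.016 0 0 0;1 0.005 -0.0055 -0.0164 0 0 0;1 0 0 0 0 0 0"
}}

```text
clock: 2.6
eef_pos: [0.5072, -0.1683, 0.0878]
tool_rot: [0.345, 0.869, -0.133, 0.329]
ft_force: [-0.3, 0.2, -0.1]
grip_width: 0.0851
grasp_force: 0.0
```

```bash
python3 - <<'E'
from h import *
p,M,o=pose();print(p.round(4),M.round(3).tolist(),o["joint_pos"].round(2))
t=M[:,2];C=np.array([.5365,-.194,.0475]);T=C+.022*t
print("to final",(T-p).round(4),"to pre80",(T-.08*t-p).round(4))
f=snap("side")["frame"];cv2.imwrite("pics/s1.png",cv2.resize(f[60:260,220:500,::-1],None,fx=2.5,fy=2.5,interpolation=2))
E
```

```text
[ 0.5072 -0.1683  0.0878] [[-0.546, 0.687, 0.48], [0.512, 0.727, -0.457], [-0.663, -0.004, -0.749]] [-0.08  0.18 -0.83 -0.04 -0.43  0.54]
to final [ 0.0398 -0.0358 -0.0568] to pre80 [0.0015 0.0008 0.0031]
```

View pics/s1.png

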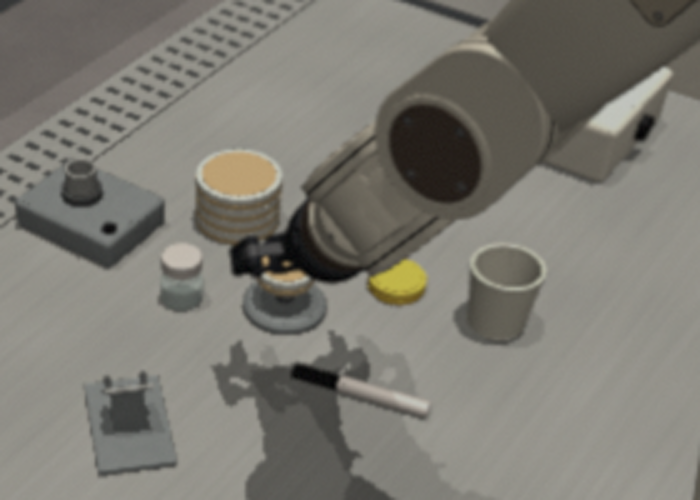

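The gripper straddles the dish at about (290,275), the left finger is clear of the jar at (180,275), and the way in is free. I advance and close.

>>> {"api": "send_rows", "payload": {
  "steps": "1 0.005 -0.0045 -0.0071 0 0 0;1 0.005 -0.0045 -0.0071 0 0 0;1 0.005 -0.0045 -0.0071 0 0 0;1 0.005 -0.0045 -0.0071 0 0 0;1 0.005 -0.0045 -0.0071 0 0 0"
}}

```text
clock: 3.07
eef_pos: [0.5349, -0.1906, 0.0569]
tool_rot: [0.345, 0.868, -0.132, 0.332]
ft_force: [-1.1, 0.2, 0.1]
grip_width: 0.0856
grasp_force: 0.0
```

>>> {"api": "send_rows", "payload": {
  "steps": "1 0.005 -0.0045 -0.0071 0 0 0;1 0.005 -0.0045 -0.0071 0 0 0;1 0.005 -0.0045 -0.0071 0 0 0;1 0 0 0 0 0 0;0.6 0 0 0 0 0 0"
}}

```text
clock: 3.48
eef_pos: [0.5492, -0.2042, 0.0348]
tool_rot: [0.345, 0.868, -0.132, 0.331]
ft_force: [-1.4, -0.1, 0.5]
grip_width: 0.0754
grasp_force: 0.0
```

>>> {"api": "send_rows", "payload": {
  "steps": "0.2 0 0 0 0 0 0;0 0 0 0 0 0 0;0 0 0 0 0 0 0;-0.2 0 0 0 0 0 0;-0.2 0 0 0 0 0 0"
}}

```text
clock: 3.9
eef_pos: [0.5496, -0.2041, 0.0355]
tool_rot: [0.345, 0.868, -0.132, 0.332]
ft_force: [-1.3, 1.7, 4.2]
grip_width: 0.0561
grasp_force: 63.6
```

Gripped with 64 N. Now I lift.

>>> {"api": "send_rows", "payload": {
  "steps": "-0.2 0 0 0.008 0 0 0;-0.2 0 0 0.012 0 0 0;-0.2 0 0 0.02 0 0 0;-0.2 0 0 0.02 0 0 0;-0.2 0 0 0.02 0 0 0"
}}

```text
clock: 4.32
eef_pos: [0.5483, -0.2038, 0.1145]
tool_rot: [0.345, 0.869, -0.132, 0.331]
ft_force: [0.0, 0.1, 0.1]
grip_width: 0.0561
grasp_force: 63.5
```

>>> {"api": "send_rows", "payload": {
  "steps": "-0.2 0 0.02 0.01 0 0 0;-0.2 0 0.025 0.005 0 0 0;-0.2 0 0.025 0 0 0 0;-0.2 0 0.02 0 0 0 0;-0.2 0 0 0 0 0 0"
}}

```text
clock: 4.73
eef_pos: [0.5494, -0.111, 0.1294]
tool_rot: [0.343, 0.869, -0.131, 0.331]
ft_force: [0.2, -0.4, -0.5]
grip_width: 0.0561
grasp_force: 63.6
```

```bash
python3 - <<'E'
from h import *
p,M,o=pose();print(p.round(4),M.round(3).tolist(),o["joint_pos"].round(2),o["grip_width"])
a=snap("side")["frame"];b=snap("top")["frame"]
cv2.imwrite("pics/s2.png",np.hstack([cv2.resize(x,(400,500),interpolation=2) for x in (a[100:225,250:350,::-1],b[170:295,290:390,::-1])]))
E
```

```text
[ 0.5494 -0.111   0.1294] [[-0.545, 0.683, 0.486], [0.509, 0.731, -0.455], [-0.666, -0.0, -0.746]] [ 0.07  0.17 -0.67  0.19 -0.51  0.67] 0.05614712232716111
```

View pics/s2.png

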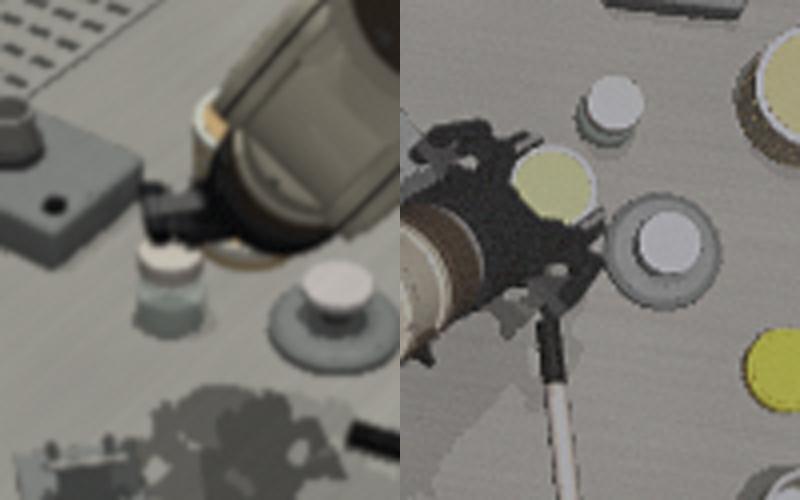

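The dish is held between the fingers; it shows in the top view at about px (329,216) and the turntable is empty. I measure the dish in the hand.

```bash
cat >> h.py <<'E'
def dishfit(c,b,lo=95,nref=None):
    """visible face of light dish in pixel box: plane and centre of the enclosing circle"""
    W=cloud(c)[b[2]:b[3],b[0]:b[1]];g=c["frame"][b[2]:b[3],b[0]:b[1]].astype(int)
    return W,g
E
python3 - <<'E'
from h import *
c=dict(np.load('top.npz'));b=(312,344,200,232);W,g=dishfit(c,b)
p,M,o=pose()
C0=p-.022*M[:,2]
m=(g[...,:2].min(-1)>120)&(np.linalg.norm(W-C0,axis=-1)<.04);q=W[m]
for _ in range(4):
    ce=q.mean(0);n=np.linalg.svd(q-ce)[2][2];n*=np.sign(n[2]);q=W[m][abs((W[m]-ce)@n)<.003]
print(len(q),m.sum(),n.round(3),"tilt",np.degrees(np.arccos(n[2])),ce.round(4))
# in-plane extent along tool y and perpendicular
y=M[:,1];y=y-n*(y@n);x=np.cross(y,n)
a=(q-ce)@x;bb=(q-ce)@y
(cx,cy),r=cv2.minEnclosingCircle(np.c_[a,bb].astype(np.float32));print(r,np.ptp(a),np.ptp(bb))
top=ce+x*cx+y*cy;Cd=top-.0075*n;print("centre",Cd.round(4),"in tool frame",((Cd-p)@M).round(4),"n in tool",(n@M).round(3))
E
```

```text
264 313 [ 0.004 -0.033  0.999] tilt 1.9138839066981252 [ 0.5418 -0.106   0.1488]
0.027413204312324524 0.04667567552990569 0.05285572537534393
centre [ 0.5402 -0.1039  0.1413] in tool frame [ 0.0016  0.0008 -0.0175] n in tool [-0.685 -0.023 -0.728]
```

```bash
python3 - <<'E'
from h import *
p,M,o=pose()
r=R.from_rotvec(.785*np.array([.686,.728,0]));M2=r.as_matrix()@M
seat=np.array([.5555,.0255,.065]);rt=np.array([.0026,0,-.0184])
T=seat-M2@rt;print(M2.round(3).tolist(),"target tcp",T.round(4),"shift to +40mm",(T+[0,0,.04]-p).round(4))
E
```

```text
[[-0.728, 0.684, -0.041], [0.683, 0.729, 0.038], [0.056, 0.0, -0.998]] target tcp [0.5566 0.0244 0.0465] shift to +40mm [ 0.0076  0.1377 -0.0428]
```

>>> {"api": "send_rows", "payload": {
  "steps": "-0.2 0.001 0.0172 0 0.0673 0.0714 0;-0.2 0.001 0.0172 0 0.0673 0.0714 0;-0.2 0.001 0.0172 0 0.0673 0.0714 0;-0.2 0.001 0.0172 0 0.0673 0.0714 0;-0.2 0.001 0.0172 0 0.0673 0.0714 0"
}}

```text
clock: 5.25
eef_pos: [0.5541, -0.0283, 0.1303]
tool_rot: [0.367, 0.923, -0.043, 0.109]
ft_force: [0.7, 0.0, -1.1]
grip_width: 0.0565
grasp_force: 63.5
```

>>> {"api": "send_rows", "payload": {
  "steps": "-0.2 0.001 0.0172 0 0.0673 0.0714 0;-0.2 0.001 0.0172 0 0.0673 0.0714 0;-0.2 0.001 0.0172 0 0.0673 0.0714 0;-0.2 0 0 -0.01 0 0 0;-0.2 0 0 0 0 0 0"
}}

```text
clock: 5.67
eef_pos: [0.5568, 0.0219, 0.1165]
tool_rot: [0.37, 0.929, 0.009, -0.027]
ft_force: [-1.3, -0.6, -0.5]
grip_width: 0.0564
grasp_force: 63.6
```

```bash
python3 - <<'E'
from h import *
p,M,o=pose();print(p.round(4),M.round(3).tolist(),o["joint_pos"].round(2))
a=snap("side")["frame"];b=snap("top")["frame"]
cv2.imwrite("pics/s3.png",np.hstack([cv2.resize(x,(400,500),interpolation=2) for x in (a[140:265,220:320,::-1],b[150:275,230:330,::-1])]))
E
```

```text
[0.5568 0.0219 0.1165] [[-0.725, 0.687, -0.043], [0.686, 0.727, 0.036], [0.056, -0.004, -0.998]] [0.02 0.46 0.01 1.17 0.04 0.78]
```

View pics/s3.png

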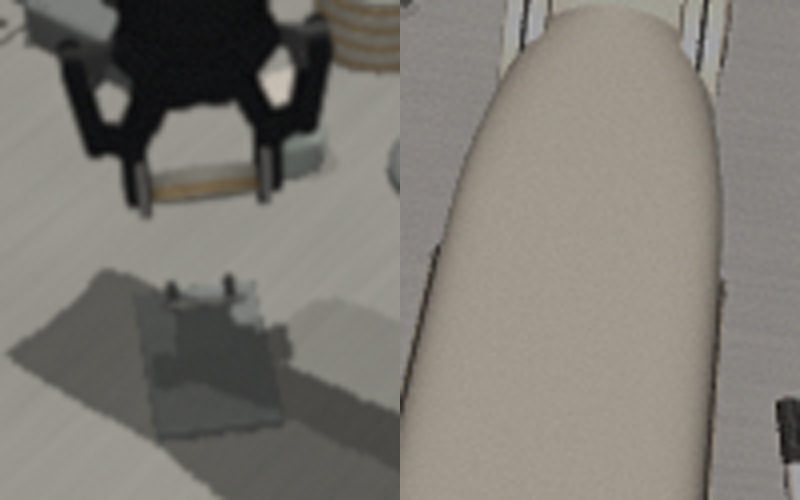

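The top view is blocked by the arm. The side view shows the dish level in the fingers at crop (205,183), above the plate, with the pins at (172,290) and (230,285). I check the alignment numerically.

```bash
python3 - <<'E'
from h import *
p,M,o=pose();c=dict(np.load('side.npz'))
n=np.array([.515,-.485,.707]);yd=np.array([.686,.728,0]);d=np.array([.515,-.485,-.707])
C=p+M@np.array([.0026,0,-.0184]);pr=lambda P:((project(c,P)-[220,140])*4).round(1).tolist()
print("C",C.round(4),"pred dish rim ends",pr([C+yd*.029,C-yd*.029]),"centre",pr(C))
s=np.array([.5555,.0255,.065]);b=s-.0075*n+.028*d
print("pin tips (12mm out)",pr([b+.016*yd+.012*n,b-.016*yd+.012*n]),"pin base",pr([b+.016*yd,b-.016*yd]))
u=s-.0075*n-.008*d;print("plate top corners",pr([u+.022*yd,u-.022*yd]))
print("shift to seat+5mm", (s+[0,0,.005]-C).round(4))
E
```

```text
C [0.5545 0.0235 0.1364] pred dish rim ends [[147.5, 188.7], [257.9, 176.2]] centre [[202.9, 182.4]]
pin tips (12mm out) [[170.1, 277.2], [226.9, 270.5]] pin base [[172.6, 298.6], [229.5, 291.8]]
plate top corners [[165.6, 299.7], [246.2, 290.0]]
shift to seat+5mm [ 0.001   0.002  -0.0664]
```

>>> {"api": "send_rows", "payload": {
  "steps": "-0.2 0.0003 0.0005 -0.016 0 0 0;-0.2 0.0003 0.0005 -0.018 0 0 0;-0.2 0.0004 0.001 -0.018 0 0 0;-0.2 0 0 -0.012 0 0 0;-0.2 0 0 0 0 0 0"
}}

```text
clock: 6.18
eef_pos: [0.5547, 0.0251, 0.0531]
tool_rot: [0.369, 0.929, 0.008, -0.028]
ft_force: [-0.1, 0.6, 0.0]
grip_width: 0.056
grasp_force: 63.6
```

>>> {"api": "send_rows", "payload": {
  "steps": "-0.2 0 0 -0.0015 0 0 0;-0.2 0 0 -0.001 0 0 0;-0.2 0 0 -0.001 0 0 0;-0.2 0 0 0 0 0 0;-0.2 0 0 0 0 0 0"
}}

```text
clock: 6.6
eef_pos: [0.5587, 0.0255, 0.0529]
tool_rot: [0.369, 0.929, 0.01, -0.025]
ft_force: [0.5, 1.2, -0.1]
grip_width: 0.0565
grasp_force: 63.6
```

```bash
python3 - <<'E'
from h import *
for i in range(4):
    p,M,o=pose();print(p.round(4),o["joint_pos"].round(4),o["ft_force"].round(1)); 
    c=snap("side") if i<3 else 0
f=dict(np.load('side.npz'))["frame"]
cv2.imwrite("pics/s4.png",cv2.resize(f[160:250,220:320,::-1],(700,630)[:2],interpolation=2)[:600])
E
```

```text
[0.5587 0.0255 0.0529] [ 0.0248  0.5201 -0.0711  1.0178  0.0382  0.7798] [ 0.5  1.2 -0.1]
[0.5586 0.0255 0.0527] [ 0.0248  0.5203 -0.0711  1.0178  0.0382  0.7798] [-0.6 -0.4 -0.5]
[0.5585 0.0255 0.0526] [ 0.0249  0.5205 -0.0712  1.0178  0.0382  0.7798] [ 0.4 -0.6 -1.1]
[0.5584 0.0255 0.0525] [ 0.0249  0.5207 -0.0713  1.0177  0.0382  0.7798] [-0.2 -0.9 -0.3]
```

View pics/s4.png

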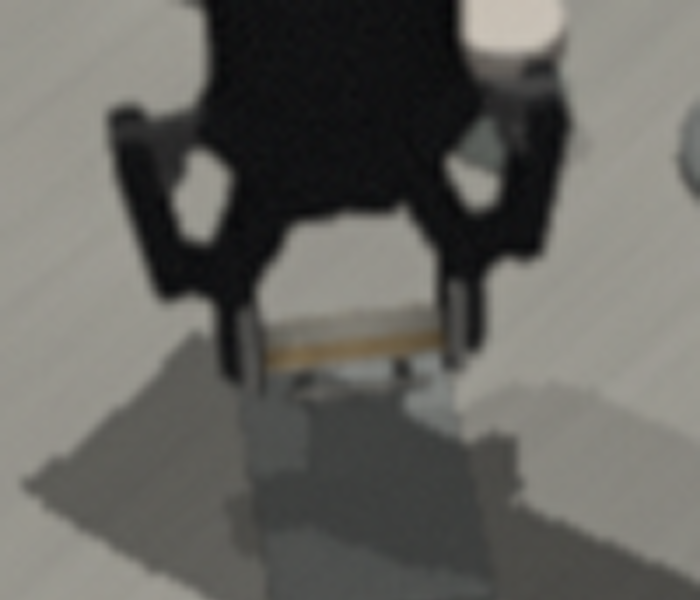

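The side view shows the dish a few millimetres above the plate edge, centred between the fingers. The measured pose confirms it is about 6 mm high, so I lower in small steps.

>>> {"api": "send_rows", "payload": {
  "steps": "-0.2 -0.0005 -0.0005 -0.001 0 0 0;-0.2 -0.0005 -0.0005 -0.001 0 0 0;-0.2 0 0 -0.001 0 0 0;-0.2 0 0 0 0 0 0;-0.2 0 0 0 0 0 0"
}}

```text
clock: 7.17
eef_pos: [0.557, 0.0245, 0.0489]
tool_rot: [0.369, 0.929, 0.01, -0.026]
ft_force: [-0.7, 0.2, -0.8]
grip_width: 0.0562
grasp_force: 63.6
```

>>> {"api": "send_rows", "payload": {
  "steps": "-0.2 0 0 -0.001 0 0 0;-0.2 0 0 0 0 0 0;-0.2 0 0 0 0 0 0;-0.2 0 0 0 0 0 0;-0.2 0 0 0 0 0 0"
}}

```text
clock: 7.58
eef_pos: [0.5572, 0.0245, 0.0481]
tool_rot: [0.369, 0.929, 0.01, -0.026]
ft_force: [0.0, -0.9, -0.3]
grip_width: 0.0566
grasp_force: 63.6
```

>>> {"api": "send_rows", "payload": {
  "steps": "-0.2 0 0 -0.001 0 0 0;-0.2 0 0 0 0 0 0;-0.2 0 0 0 0 0 0;-0.2 0 0 0 0 0 0;-0.2 0 0 0 0 0 0"
}}

```text
clock: 8.0
eef_pos: [0.5572, 0.0245, 0.0471]
tool_rot: [0.369, 0.929, 0.01, -0.026]
ft_force: [0.3, 0.3, -1.1]
grip_width: 0.0563
grasp_force: 63.6
```

>>> {"api": "send_rows", "payload": {
  "steps": "-0.2 0 0 -0.001 0 0 0;-0.2 0 0 0 0 0 0;-0.2 0 0 0 0 0 0;-0.2 0 0 0 0 0 0;-0.2 0 0 0 0 0 0"
}}

```text
clock: 8.42
eef_pos: [0.5572, 0.0245, 0.0461]
tool_rot: [0.369, 0.929, 0.01, -0.026]
ft_force: [0.0, -0.1, 0.5]
grip_width: 0.0563
grasp_force: 63.6
```

>>> {"api": "send_rows", "payload": {
  "steps": "-0.2 0 0 -0.001 0 0 0;-0.2 0 0 0 0 0 0;-0.2 0 0 0 0 0 0;-0.2 0 0 0 0 0 0;-0.2 0 0 0 0 0 0"
}}

```text
clock: 8.83
eef_pos: [0.5573, 0.0246, 0.0452]
tool_rot: [0.369, 0.929, 0.01, -0.026]
ft_force: [-1.2, 0.9, 1.7]
grip_width: 0.0562
grasp_force: 63.7
```

```bash
python3 - <<'E'
from h import *
print(get_obs()["ft_force"],pose()[0])
f=snap("side")["frame"];cv2.imwrite("pics/s5.png",cv2.resize(f[160:240,220:320,::-1],(700,560),interpolation=2))
E
```

```text
[-1.20719505  0.87669805  1.74907756] [0.55730371 0.02456968 0.04522671]
```

View pics/s5.png

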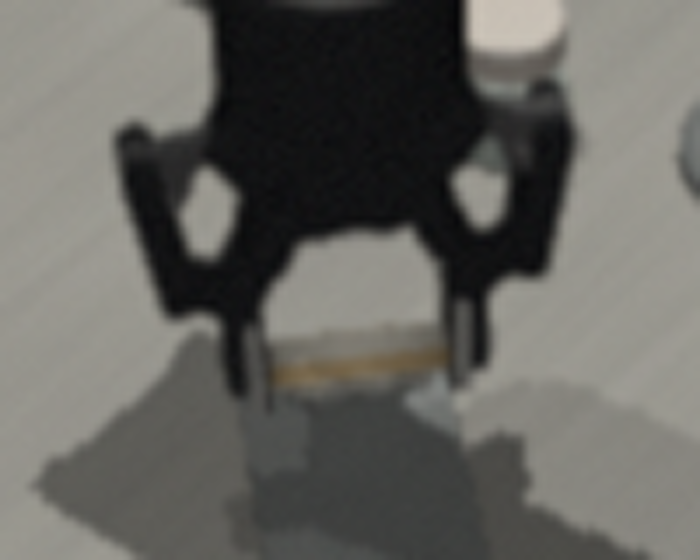

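The dish is down at the plate, and the force points up the slope, so the pins have been touched. I release.

>>> {"api": "send_rows", "payload": {
  "steps": "0.35 0 0 0 0 0 0;0.45 0 0 0 0 0 0;0.6 0 0 0 0 0 0;0.7 0 0 0 0 0 0;0.7 0 0 0 0 0 0"
}}

```text
clock: 9.3
eef_pos: [0.5571, 0.0244, 0.045]
tool_rot: [0.369, 0.929, 0.01, -0.026]
ft_force: [1.1, -0.2, -0.1]
grip_width: 0.0723
grasp_force: 0.0
```

>>> {"api": "send_rows", "payload": {
  "steps": "0.7 0 0 0.004 0 0 0;0.7 0 0 0.01 0 0 0;0.7 0 0 0.02 0 0 0;0.7 0 0 0.03 0 0 0;0.7 0 0 0.03 0 0 0"
}}

```text
clock: 9.72
eef_pos: [0.5564, 0.0245, 0.1403]
tool_rot: [0.369, 0.929, 0.01, -0.027]
ft_force: [0.6, 0.3, -0.2]
grip_width: 0.0728
grasp_force: 0.0
```

>>> {"api": "send_rows", "payload": {
  "steps": "0.7 -0.02 0.02 0.03 0 0 0;0.7 -0.03 0.03 0.02 0 0 0;0.7 -0.03 0.03 0 0 0 0;0.7 -0.03 0.03 0 0 0 0;0.7 0 0 0 0 0 0"
}}

```text
clock: 10.13
eef_pos: [0.4466, 0.1336, 0.1884]
tool_rot: [0.366, 0.93, 0.01, -0.027]
ft_force: [0.1, -0.5, -0.1]
grip_width: 0.0724
grasp_force: 0.0
```

```bash
python3 - <<'E'
from h import *
p,M,o=pose();print(p.round(4),M.round(3).tolist(),o["joint_pos"].round(2))
a=snap("side")["frame"];b=snap("top")["frame"]
cv2.imwrite("pics/s6.png",np.hstack([cv2.resize(x,(400,500),interpolation=2) for x in (a[140:265,220:320,::-1],b[150:275,230:330,::-1])]))
E
```

```text
[0.4466 0.1336 0.1884] [[-0.731, 0.681, -0.043], [0.68, 0.732, 0.039], [0.058, -0.0, -0.998]] [ 0.26  0.22 -0.13  1.25  0.05  1.01]
```

View pics/s6.png

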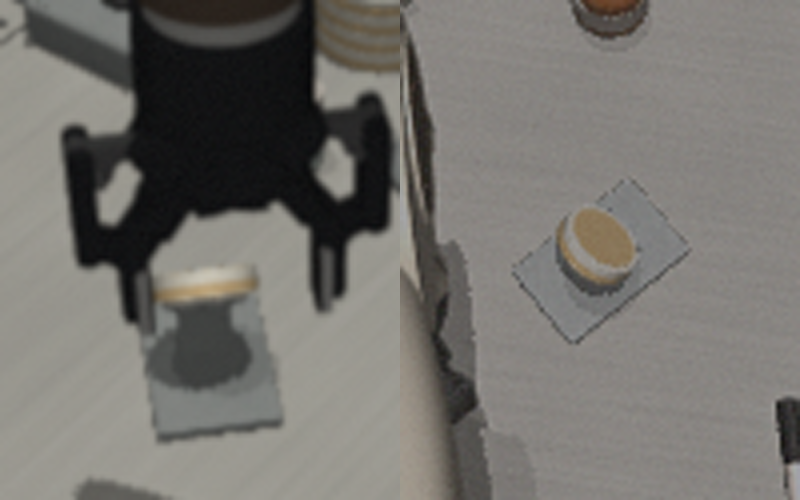

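The dish leans on the stand, its face toward the pins, at top crop (598,248). The fingers are clear. I measure it numerically.

```bash
python3 - <<'E'
from h import *
s=np.array([.5555,.0255,.065]);p,M,o=pose()
c=dict(np.load('top.npz'));W,g=dishfit(c,(262,300,195,228))
m=np.linalg.norm(W-s,axis=-1)<.038
q=W[m&(W[...,2]>.03)];Q=q
best=None;rng=np.random.default_rng(0)
for _ in range(400):
    a=Q[rng.choice(len(Q),3,False)];nn=np.cross(a[1]-a[0],a[2]-a[0]);nn/=np.linalg.norm(nn)+1e-12
    k=abs((Q-a[0])@nn)<.0015
    if best is None or k.sum()>best.sum():best=k
q=Q[best];ce=q.mean(0);n=np.linalg.svd(q-ce)[2][2];n*=np.sign(n[2])
x=np.cross([0,0,1],n);x/=np.linalg.norm(x);y=np.cross(n,x)
(cx,cy),r=cv2.minEnclosingCircle(np.c_[(q-ce)@x,(q-ce)@y].astype(np.float32))
C=ce+x*cx+y*cy-.0075*n
print(len(q),"n",n.round(3),"tilt",np.degrees(np.arccos(n[2])),"az",np.degrees(np.arctan2(n[1],n[0])),"r",r,"C",C.round(4),"C via mean",(ce-.0075*n).round(4),"off seat",(C-s).round(4))
f=c["frame"];print("marker etc ok")
E
```

```text
161 n [ 0.503 -0.481  0.717] tilt 44.15738596745482 az -43.71969281351913 r 0.030349237844347954 C [0.5544 0.0251 0.0656] C via mean [0.5537 0.0253 0.0662] off seat [-0.0011 -0.0004  0.0006]
marker etc ok
```

The dish sits within 2 mm of the seat at a 44° tilt. Next I turn the tool for the edge grasp.

>>> {"api": "send_rows", "payload": {
  "steps": "0.3 0 0 0 0 0 -0.122;0 0 0 0 0 0 -0.122;-0.1 0 0 0 0 0 -0.122;-0.1 0 0 0 0 0 -0.122;-0.1 0 0 0 0 0 -0.122"
}}

```text
clock: 10.65
eef_pos: [0.4529, 0.1291, 0.1872]
tool_rot: [0.634, 0.773, 0.017, -0.021]
ft_force: [-0.6, 0.4, 0.3]
grip_width: 0.0388
grasp_force: 0.0
```

>>> {"api": "send_rows", "payload": {
  "steps": "-0.1 0 0 0 0 0 -0.122;-0.1 0 0 0 0 0 -0.122;-0.1 0 0 0 0 0 -0.122;-0.1 0 0 0 0 0 -0.122;-0.1 0 0 0 0 0 -0.122"
}}

```text
clock: 11.07
eef_pos: [0.4529, 0.129, 0.1873]
tool_rot: [0.837, 0.547, 0.023, -0.015]
ft_force: [1.0, 1.3, 1.2]
grip_width: 0.039
grasp_force: 0.0
```

>>> {"api": "send_rows", "payload": {
  "steps": "-0.1 0 0 0 0 0 -0.122;-0.1 0 0 0 0 0 -0.122;-0.1 0 0 0 0 0 -0.119;-0.1 0.005 -0.005 0 -0.0727 -0.0763 0;-0.1 0.005 -0.005 0 -0.0727 -0.0763 0"
}}

```text
clock: 11.48
eef_pos: [0.4644, 0.1183, 0.188]
tool_rot: [0.915, 0.389, 0.069, 0.088]
ft_force: [-0.2, 0.3, -0.4]
grip_width: 0.0383
grasp_force: 0.0
```

>>> {"api": "send_rows", "payload": {
  "steps": "-0.1 0.005 -0.005 0 -0.0727 -0.0763 0;-0.1 0.005 -0.005 0 -0.0727 -0.0763 0;-0.1 0.005 -0.005 0 -0.0727 -0.0763 0;-0.1 0 0 0 -0.0727 -0.0763 0;-0.1 0 0 0 -0.0727 -0.0763 0"
}}

```text
clock: 11.9
eef_pos: [0.4781, 0.1046, 0.1886]
tool_rot: [0.854, 0.371, 0.169, 0.323]
ft_force: [-0.3, 1.3, -0.8]
grip_width: 0.0386
grasp_force: 0.0
```

>>> {"api": "send_rows", "payload": {
  "steps": "-0.1 0 0 0 -0.0727 -0.0763 0;-0.1 0 0 0 0 0 0;-0.1 0 0 0 0 0 0;-0.1 0 0 0 0 0 0;-0.1 0 0 0 0 0 0"
}}

```text
clock: 12.32
eef_pos: [0.4779, 0.1049, 0.188]
tool_rot: [0.836, 0.366, 0.186, 0.365]
ft_force: [0.3, -0.2, -0.1]
grip_width: 0.0383
grasp_force: 0.0
```

```bash
cat > g2.py <<'E'
from h import *
p,M,o=pose();print(p.round(4),M.round(3).tolist(),o["joint_pos"].round(2),o["grip_width"])
a=np.radians(-43.5);u=np.array([np.cos(a),np.sin(a),0]);k=np.sqrt(.5);d=u*k-[0,0,k];n=u*k+[0,0,k]
Mt=np.c_[np.cross(n,d),n,d];print("rot err",R.from_matrix(Mt@M.T).as_rotvec().round(4))
C=np.array([.5546,.0253,.0653]);T=C-.0135*d
print("d",d.round(3),"pre",(T-.06*d-p).round(4),"fin",(T-p).round(4),"fin in tool-target",((T-p)@Mt).round(4))
E
python3 g2.py
```

```text
[0.4779 0.1049 0.188 ] [[0.664, 0.476, 0.577], [0.747, -0.467, -0.474], [0.044, 0.746, -0.665]] [ 0.69  0.13 -0.56  0.67 -0.82  2.91] 0.038300266471134645
rot err [ 0.0062  0.072  -0.0313]
d [ 0.513 -0.487 -0.707] pre [ 0.039  -0.0438 -0.0707] fin [ 0.0698 -0.073  -0.1131] fin in tool-target [-0.0049 -0.0087  0.1513]
```

>>> {"api": "send_rows", "payload": {
  "steps": "-0.1 0.0085 -0.0095 -0.0157 0.0015 0.018 -0.0078;-0.1 0.0085 -0.0095 -0.0157 0.0015 0.018 -0.0078;-0.1 0.0085 -0.0095 -0.0157 0.0015 0.018 -0.0078;-0.1 0.0085 -0.0095 -0.0157 0.0017 0.018 -0.0079;-0.1 0.005 -0.0058 -0.0079 0 0 0"
}}

```text
clock: 12.73
eef_pos: [0.5175, 0.0599, 0.1162]
tool_rot: [0.849, 0.364, 0.151, 0.352]
ft_force: [-0.3, -0.2, 0.3]
grip_width: 0.0381
grasp_force: 0.0
```

>>> {"api": "send_rows", "payload": {
  "steps": "-0.1 0 0 0 0 0 0;-0.1 0 0 0 0 0 0;-0.1 0 0 0 0 0 0;-0.1 0 0 0 0 0 0;-0.1 0 0 0 0 0 0"
}}

```text
clock: 13.15
eef_pos: [0.5159, 0.0619, 0.1171]
tool_rot: [0.848, 0.366, 0.151, 0.352]
ft_force: [0.4, 0.4, 1.0]
grip_width: 0.0385
grasp_force: 0.0
```

```bash
python3 g2.py
```

```text
[0.5159 0.0619 0.1171] [[0.686, 0.514, 0.515], [0.727, -0.484, -0.486], [-0.001, 0.708, -0.706]] [ 0.53  0.26 -0.6   0.44 -0.75  2.75] 0.038529088385485015
rot err [ 0.0011  0.0003 -0.0029]
d [ 0.513 -0.487 -0.707] pre [ 0.001  -0.0008  0.0002] fin [ 0.0317 -0.03   -0.0422] fin in tool-target [0.0001 0.001  0.0607]
```

>>> {"api": "send_rows", "payload": {
  "steps": "-0.1 0.006 -0.0057 -0.008 0 0 0;-0.1 0.006 -0.0057 -0.008 0 0 0;-0.1 0.006 -0.0057 -0.008 0 0 0;-0.1 0.006 -0.0057 -0.008 0 0 0;-0.1 0.004 -0.0038 -0.0053 0 0 0"
}}

```text
clock: 13.57
eef_pos: [0.5439, 0.0349, 0.0788]
tool_rot: [0.848, 0.366, 0.151, 0.352]
ft_force: [0.5, 0.4, 0.6]
grip_width: 0.0382
grasp_force: 0.0
```

>>> {"api": "send_rows", "payload": {
  "steps": "-0.1 0.0037 -0.0034 -0.0049 0 0 0;-0.1 0 0 0 0 0 0;-0.1 0 0 0 0 0 0;-0.1 0 0 0 0 0 0;-0.1 0 0 0 0 0 0"
}}

```text
clock: 13.98
eef_pos: [0.5475, 0.0317, 0.0745]
tool_rot: [0.848, 0.366, 0.151, 0.352]
ft_force: [0.2, 0.2, -0.0]
grip_width: 0.0382
grasp_force: 0.0
```

```bash
python3 g2.py
```

```text
[0.5475 0.0317 0.0745] [[0.686, 0.515, 0.514], [0.727, -0.484, -0.487], [-0.002, 0.708, -0.706]] [ 0.43  0.35 -0.63  0.23 -0.72  2.62] 0.03821206729247773
rot err [ 0.0018 -0.0004 -0.0029]
d [ 0.513 -0.487 -0.707] pre [-0.0306  0.0293  0.0428] fin [0.0002 0.0001 0.0004] fin in tool-target [ 0.0002  0.0003 -0.0002]
```

Spot on. I close the fingers gently.

>>> {"api": "send_rows", "payload": {
  "steps": "-0.4 0 0 0 0 0 0;-0.6 0 0 0 0 0 0;-0.7 0 0 0 0 0 0;-0.8 0 0 0 0 0 0;-1 0 0 0 0 0 0"
}}

```text
clock: 14.4
eef_pos: [0.5475, 0.0315, 0.0743]
tool_rot: [0.848, 0.366, 0.151, 0.352]
ft_force: [-0.3, 1.3, 2.6]
grip_width: 0.0136
grasp_force: 59.8
```

>>> {"api": "send_rows", "payload": {
  "steps": "-1 0 0 0 0 0 0;-1 0 0 0 0 0 0;-1 0 0 0 0 0 0;-1 0 0 0 0 0 0;-1 0 0 0 0 0 0"
}}

```text
clock: 14.82
eef_pos: [0.5475, 0.0314, 0.0742]
tool_rot: [0.848, 0.366, 0.151, 0.352]
ft_force: [-1.8, 1.3, 4.2]
grip_width: 0.0132
grasp_force: 60.1
```

>>> {"api": "send_rows", "payload": {
  "steps": "-1 0 0 0.006 0 0 0;-1 0 0 0.012 0 0 0;-1 0 0 0.02 0 0 0;-1 0 0 0.025 0 0 0;-1 0 0 0.025 0 0 0"
}}

```text
clock: 15.23
eef_pos: [0.5461, 0.0307, 0.1618]
tool_rot: [0.848, 0.367, 0.149, 0.352]
ft_force: [0.1, 0.5, 0.4]
grip_width: 0.0133
grasp_force: 59.6
```

>>> {"api": "send_rows", "payload": {
  "steps": "-1 0 0.01 0.02 0.0675 0.0711 0;-1 0 0.02 0.01 0.0675 0.0711 0;-1 -0.005 0.02 0 0.0675 0.0711 0;-1 -0.005 0.02 0 0.0675 0.0711 0;-1 -0.005 0.02 0 0.0675 0.0711 0"
}}

```text
clock: 15.65
eef_pos: [0.5317, 0.1221, 0.1932]
tool_rot: [0.909, 0.392, 0.057, 0.133]
ft_force: [0.1, -0.7, -1.1]
grip_width: 0.0132
grasp_force: 59.5
```

>>> {"api": "send_rows", "payload": {
  "steps": "-1 -0.005 0.02 0 0.0675 0.0711 0;-1 -0.005 0.02 0 0.0675 0.0711 0;-1 -0.005 0.02 0 0.0675 0.0711 0;-1 -0.005 0.02 0 0 0 0.11;-1 -0.005 0.02 0 0 0 0.11"
}}

```text
clock: 16.07
eef_pos: [0.5077, 0.2205, 0.1913]
tool_rot: [0.869, 0.495, -0.001, 0.0]
ft_force: [0.4, -0.2, -0.4]
grip_width: 0.0135
grasp_force: 59.5
```

>>> {"api": "send_rows", "payload": {
  "steps": "-1 -0.005 0.02 0 0 0 0.11;-1 -0.005 0.02 0 0 0 0.11;-1 -0.005 0.02 0 0 0 0.11;-1 -0.003 0.02 0 0 0 0.11;-1 0 0.01 0 0 0 0.04"
}}

```text
clock: 16.48
eef_pos: [0.488, 0.3129, 0.1915]
tool_rot: [0.725, 0.689, -0.0, -0.0]
ft_force: [-0.6, -0.9, 0.4]
grip_width: 0.0131
grasp_force: 59.5
```

>>> {"api": "send_rows", "payload": {
  "steps": "-1 0 0 0 0 0 0;-1 0 0 0 0 0 0;-1 0 0 0 0 0 0;-1 0 0 0 0 0 0;-1 0 0 0 0 0 0"
}}

```text
clock: 16.9
eef_pos: [0.4895, 0.3103, 0.192]
tool_rot: [0.727, 0.686, 0.0, 0.001]
ft_force: [-0.2, 0.3, -0.8]
grip_width: 0.0135
grasp_force: 59.5
```

```bash
cat > g3.py <<'E'
from h import *
p,M,o=pose();print(p.round(4),M.round(3).tolist(),o["joint_pos"].round(2),o["grip_width"].round(4),o["ft_force"].round(1))
a=np.radians(-3.1);y=np.array([np.cos(a),np.sin(a),0]);d=np.array([0,0,-1.]);Mt=np.c_[np.cross(y,d),y,d]
print("rot err",R.from_matrix(Mt@M.T).as_rotvec().round(4))
E
python3 g3.py; python3 - <<'E'
from h import *
p,M,o=pose();C=p+.0135*M[:,2];print("dish pred",C)
for n in("side","top"):
    c=snap(n);W=cloud(c);m=(abs((W-C)@M[:,0])<.032)&(abs((W-C)@M[:,1])<.02)&(W[...,2]<p[2]-.004)&(W[...,2]>p[2]-.055)
    q=W[m];a=(q-p)@M; print(n,m.sum())
    if m.sum()>10: print(np.percentile(a,[2,50,98],axis=0).round(4).tolist(),"zmin",q[:,2].min())
E
```

```text
dish pred [0.48947171 0.31026022 0.1785399 ]
side 377
[[-0.0247, -0.0086, 0.0047], [0.0056, -0.007, 0.0194], [0.0296, 0.0047, 0.0392]] zmin 0.15002380111458302
top 34
[[-0.0303, -0.0073, 0.0051], [-0.0262, -0.0067, 0.0138], [-0.0038, 0.0062, 0.0413]] zmin 0.14968927078769712Traceback (most recent call last):
  File "g3.py", line 2, in <module>
    p,M,o=pose();print(p.round(4),M.round(3).tolist(),o["joint_pos"].round(2),o["grip_width"].round(4),o["ft_force"].round(1))
                                                                              ^^^^^^^^^^^^^^^^^^^^^
AttributeError: 'float' object has no attribute 'round'
```

```bash
sed -i 's/o\["grip_width"\].round(4)/o["grip_width"]/' g3.py; python3 g3.py; python3 - <<'E'
from h import *
H=np.array([.4945,.331,.006]);a=np.radians(-3.1);y=np.array([np.cos(a),np.sin(a),0]);x=np.array([-y[1],y[0],0])
for n in("side","top"):
    c=dict(np.load(n+'.npz'));W=cloud(c)-H;X=W@x;Y=W@y;Z=W[...,2]+.006
    print(n)
    for nm,y0 in(("mid",0),("lo",-.06),("hi",.06)):
        for z0,z1 in((.02,.034),(.034,.046),(.046,.066)):
            m=(abs(Y-y0)<.028)&(abs(X)<.045)&(Z>z0)&(Z<z1)
            if m.sum()>8: print(nm,z0,m.sum(),"Y mm",np.percentile(Y[m]*1e3,[3,25,50,75,97]).round(1).tolist(),"X",np.percentile(X[m]*1e3,[3,50,97]).round(1).tolist())
c=dict(np.load('side.npz'));f=cv2.resize(c["frame"][275:395,120:270,::-1],None,fx=5,fy=5,interpolation=cv2.INTER_CUBIC)
def L(A,B,col):
    P=(project(c,np.array([A,B]))-[120,275]+.5)*5;cv2.line(f,tuple(map(int,P[0])),tuple(map(int,P[1])),col,1)
for s in(1,-1):
    L(H+s*y*.009-x*.022+[0,0,.036],H+s*y*.009+x*.022+[0,0,.036],(0,0,255))
    L(H+s*y*.1-x*.047,H+s*y*.1+x*.047,(0,255,0));L(H-y*.1+s*x*.047,H+y*.1+s*x*.047,(0,255,0))
cv2.imwrite("pics/s7.png",f)
E
```

```text
[0.4895 0.3105 0.1921] [[0.057, 0.998, 0.002], [0.998, -0.057, 0.0], [0.0, 0.002, -1.0]] [ 0.57  0.42  0.15  1.3  -0.    2.19] 0.01326539769073608 [-0.3  0.6  0.4]
rot err [-0.      0.0018  0.0033]
side
mid 0.02 202 Y mm [-14.9, -13.6, 6.5, 8.3, 10.2] X [-19.8, 3.1, 23.1]
mid 0.034 189 Y mm [-16.9, -14.0, 9.5, 11.9, 15.1] X [-19.2, 2.5, 22.4]
lo 0.02 111 Y mm [-74.8, -73.9, -73.4, -72.3, -67.3] X [-21.7, 2.0, 24.4]
lo 0.034 182 Y mm [-76.6, -74.0, -68.7, -67.9, -56.6] X [-23.5, 6.3, 28.5]
lo 0.046 257 Y mm [-69.4, -68.3, -67.4, -62.4, -54.9] X [-23.0, 8.8, 27.3]
hi 0.02 119 Y mm [44.5, 46.1, 46.9, 48.5, 53.3] X [-20.0, 2.9, 24.2]
hi 0.034 170 Y mm [42.9, 46.2, 51.2, 52.7, 59.3] X [-23.9, 3.9, 30.0]
hi 0.046 257 Y mm [50.0, 51.8, 52.8, 56.2, 65.3] X [-23.6, 9.8, 28.4]
top
mid 0.02 14 Y mm [-14.0, -9.8, 8.9, 9.1, 11.4] X [-24.7, -14.9, 12.4]
mid 0.034 50 Y mm [-16.2, -14.4, -12.2, 8.7, 14.9] X [-23.9, -10.2, 19.7]
lo 0.02 11 Y mm [-72.4, -69.6, -67.8, -67.3, -53.7] X [-24.6, -11.0, 7.0]
lo 0.034 83 Y mm [-75.8, -70.8, -52.6, -46.9, -43.8] X [-30.4, -8.8, 19.3]
lo 0.046 45 Y mm [-67.9, -65.0, -59.9, -56.1, -53.1] X [-29.8, -22.7, -1.1]
hi 0.02 17 Y mm [48.8, 51.2, 52.5, 53.0, 62.9] X [-25.0, -5.5, 19.3]
hi 0.034 73 Y mm [43.8, 46.8, 52.3, 71.2, 75.3] X [-30.1, -6.3, 19.1]
hi 0.046 73 Y mm [51.6, 52.8, 56.3, 63.2, 67.0] X [-29.5, -14.1, 21.6]
```

View pics/s7.png

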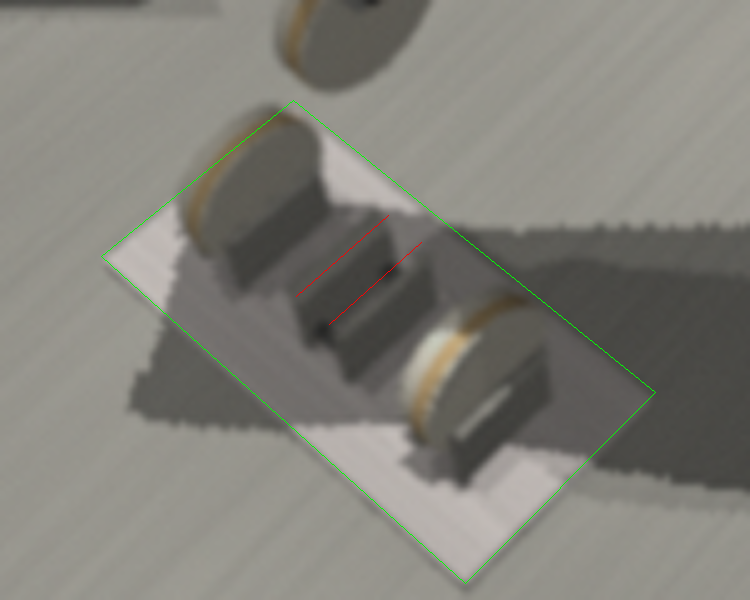

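The picture shows the base outline (green) matching the rack, and the empty holder's lips at (300–385, 212–295) and (340–432, 255–335). From depth, the holder's middle is about 1 mm toward −y of my model. I go above it and down to just over the lips.

>>> {"api": "send_rows", "payload": {
  "steps": "-1 0.001 0.005 0 0 0.0009 0.0016;-1 0.001 0.005 0 0 0.0009 0.0016;-1 0.001 0.005 -0.008 0 0 0;-1 0.001 0.0055 -0.015 0 0 0;-1 0 0 -0.02 0 0 0"
}}

```text
clock: 17.42
eef_pos: [0.4946, 0.334, 0.1495]
tool_rot: [0.725, 0.689, 0.002, 0.0]
ft_force: [1.2, -0.5, -0.6]
grip_width: 0.0133
grasp_force: 59.5
```

>>> {"api": "send_rows", "payload": {
  "steps": "-1 0 0 -0.02 0 0 0;-1 0 0 -0.02 0 0 0;-1 0 0 -0.01 0 0 0;-1 0 0 0 0 0 0;-1 0 0 0 0 0 0"
}}

```text
clock: 17.83
eef_pos: [0.493, 0.3319, 0.0984]
tool_rot: [0.725, 0.688, -0.001, -0.0]
ft_force: [-0.1, 0.8, 0.1]
grip_width: 0.0135
grasp_force: 59.6
```

```bash
python3 g3.py; python3 - <<'E'
from h import *
p,M,o=pose();H=np.array([.4945,.331,.006]);a=np.radians(-3.1);y=np.array([np.cos(a),np.sin(a),0]);x=np.array([-y[1],y[0],0])
print("tcp in H",(p-H)@x,(p-H)@y)
for n in("side","top"):
    c=snap(n);W=cloud(c)-H;X=W@x;Y=W@y;Z=W[...,2]+.006
    for nm,z0,z1 in(("dish",.052,p[2]-.006),("lips",.034,.044),("wall",.02,.034)):
        m=(abs(Y)<.022)&(abs(X)<.045)&(Z>z0)&(Z<z1)
        if m.sum()>8: print(n,nm,m.sum(),"Y mm",np.percentile(Y[m]*1e3,[3,25,50,75,97]).round(1).tolist(),"X",np.percentile(X[m]*1e3,[3,50,97]).round(1).tolist(),Z[m].min().round(4))
E
```

```text
[0.493  0.3319 0.0984] [[0.053, 0.999, -0.001], [0.999, -0.053, -0.001], [-0.001, -0.001, -1.0]] [0.59 0.51 0.05 1.11 0.   2.22] 0.013543085952681425 [-0.1  0.8  0.1]
rot err [ 0.0007 -0.0013 -0.0016]
tcp in H 0.0007884883992087229 -0.0015581489518003253
side dish 296 Y mm [-10.8, -9.8, -9.2, -8.5, -0.2] X [-21.6, 7.3, 31.7] 0.0552
side lips 80 Y mm [-18.0, -16.0, -14.4, 7.6, 14.2] X [-18.1, 10.6, 23.0] 0.034
side wall 168 Y mm [-14.9, -13.9, -13.1, 8.2, 10.2] X [-19.9, 6.2, 23.0] 0.02
top dish 25 Y mm [-8.3, -7.6, -7.3, -1.9, 4.9] X [-28.7, -21.9, 1.0] 0.0564
top lips 46 Y mm [-16.1, -14.3, -12.1, -9.9, 14.8] X [-23.8, -8.5, 19.5] 0.0341
```

>>> {"api": "send_rows", "payload": {
  "steps": "-1 0.0008 -0.0015 0 0 0 0;-1 0 0 -0.003 0 0 0;-1 0 0 -0.004 0 0 0;-1 0 0 -0.004 0 0 0;-1 0 0 0 0 0 0"
}}

```text
clock: 18.35
eef_pos: [0.4935, 0.3299, 0.087]
tool_rot: [0.726, 0.688, -0.001, -0.0]
ft_force: [-0.3, -0.0, -0.8]
grip_width: 0.0132
grasp_force: 59.5
```

>>> {"api": "send_rows", "payload": {
  "steps": "-1 0 0 -0.002 0 0 0;-1 0 0 -0.003 0 0 0;-1 0 0 -0.003 0 0 0;-1 0 0 0 0 0 0;-1 0 0 0 0 0 0"
}}

```text
clock: 18.77
eef_pos: [0.4938, 0.3301, 0.0796]
tool_rot: [0.726, 0.688, -0.0, -0.0]
ft_force: [0.2, -0.4, -0.9]
grip_width: 0.0134
grasp_force: 59.5
```

```bash
python3 g3.py
```

```text
[0.4938 0.3301 0.0796] [[0.053, 0.999, -0.001], [0.999, -0.053, -0.0], [-0.0, -0.001, -1.0]] [0.59 0.53 0.02 1.07 0.   2.21] 0.013405400737886139 [ 0.2 -0.4 -0.9]
rot err [ 0.0004 -0.0007 -0.0013]
```

>>> {"api": "send_rows", "payload": {
  "steps": "-1 0 0 -0.002 0 0 0;-1 0 0 -0.002 0 0 0;-1 0 0 -0.002 0 0 0;-1 0 0 0 0 0 0;-1 0 0 0 0 0 0"
}}

```text
clock: 19.18
eef_pos: [0.494, 0.3302, 0.0738]
tool_rot: [0.726, 0.688, -0.0, -0.0]
ft_force: [-0.2, -0.2, -0.4]
grip_width: 0.0134
grasp_force: 59.5
```

>>> {"api": "send_rows", "payload": {
  "steps": "-1 0 0 -0.002 0 0 0;-1 0 0 -0.002 0 0 0;-1 0 0 -0.002 0 0 0;-1 0 0 0 0 0 0;-1 0 0 0 0 0 0"
}}

```text
clock: 19.6
eef_pos: [0.4939, 0.3302, 0.0677]
tool_rot: [0.726, 0.688, -0.0, -0.0]
ft_force: [0.7, 0.3, -0.4]
grip_width: 0.0132
grasp_force: 59.5
```

No contact force, so the dish is between the walls. I go on down.

>>> {"api": "send_rows", "payload": {
  "steps": "-1 0 0 -0.002 0 0 0;-1 0 0 -0.002 0 0 0;-1 0 0 -0.002 0 0 0;-1 0 0 -0.001 0 0 0;-1 0 0 0 0 0 0"
}}

```text
clock: 20.02
eef_pos: [0.4938, 0.3301, 0.0605]
tool_rot: [0.726, 0.688, -0.0, -0.0]
ft_force: [-0.3, 0.1, 0.5]
grip_width: 0.0134
grasp_force: 59.5
```

>>> {"api": "send_rows", "payload": {
  "steps": "-1 0 0 -0.001 0 0 0;-1 0 0 -0.001 0 0 0;-1 0 0 -0.001 0 0 0;-1 0 0 0 0 0 0;-1 0 0 0 0 0 0"
}}

```text
clock: 20.43
eef_pos: [0.494, 0.3303, 0.0579]
tool_rot: [0.726, 0.688, -0.0, -0.0]
ft_force: [-0.0, 0.1, -0.1]
grip_width: 0.0134
grasp_force: 59.5
```

>>> {"api": "send_rows", "payload": {
  "steps": "-1 0 0 -0.001 0 0 0;-1 0 0 0 0 0 0;-1 0 0 -0.001 0 0 0;-1 0 0 0 0 0 0;-1 0 0 0 0 0 0"
}}

```text
clock: 20.85
eef_pos: [0.494, 0.3303, 0.0559]
tool_rot: [0.726, 0.688, -0.0, -0.0]
ft_force: [1.3, -0.6, -0.2]
grip_width: 0.0131
grasp_force: 59.5
```

>>> {"api": "send_rows", "payload": {
  "steps": "-1 0 0 -0.001 0 0 0;-1 0 0 0 0 0 0;-1 0 0 0 0 0 0;-1 0 0 0 0 0 0;-1 0 0 0 0 0 0"
}}

```text
clock: 21.27
eef_pos: [0.4942, 0.3303, 0.0555]
tool_rot: [0.726, 0.688, 0.0, 0.0]
ft_force: [-1.3, -1.7, 6.7]
grip_width: 0.0131
grasp_force: 60.2
```

The dish touched the crossbars at exactly the expected height, with 6.7 N. I open the fingers and withdraw.

>>> {"api": "send_rows", "payload": {
  "steps": "-0.6 0 0 0.0003 0 0 0;-0.5 0 0 0 0 0 0;-0.4 0 0 0 0 0 0;-0.3 0 0 0 0 0 0;-0.3 0 0 0 0 0 0"
}}

```text
clock: 21.68
eef_pos: [0.494, 0.3302, 0.0549]
tool_rot: [0.726, 0.688, -0.0, -0.0]
ft_force: [1.5, 0.1, 0.8]
grip_width: 0.03
grasp_force: 0.0
```

>>> {"api": "send_rows", "payload": {
  "steps": "-0.3 0 0 0.005 0 0 0;-0.3 0 0 0.01 0 0 0;-0.3 0 0 0.02 0 0 0;-0.3 0 0 0.03 0 0 0;-0.3 0 0 0.03 0 0 0"
}}

```text
clock: 22.1
eef_pos: [0.4935, 0.3299, 0.1514]
tool_rot: [0.726, 0.688, -0.001, -0.0]
ft_force: [0.8, 0.1, 0.8]
grip_width: 0.0299
grasp_force: 0.0
```

>>> {"api": "send_rows", "payload": {
  "steps": "-0.3 0 0 0.03 0 0 0;-0.3 0 -0.03 0.02 0 0 0;-0.3 0 -0.04 0 0 0 0;-0.3 0 -0.04 0 0 0 0;-0.3 0 -0.02 0 0 0 0"
}}

```text
clock: 22.52
eef_pos: [0.494, 0.1971, 0.2023]
tool_rot: [0.726, 0.687, 0.001, 0.001]
ft_force: [-0.5, 0.1, -0.1]
grip_width: 0.0301
grasp_force: 0.0
```

```bash
python3 - <<'E'
from h import *
p,M,o=pose();print(p.round(3));H=np.array([.4945,.331,.006]);a=np.radians(-3.1);y=np.array([np.cos(a),np.sin(a),0]);x=np.array([-y[1],y[0],0])
for n in("side","top"):
    c=snap(n);W=cloud(c)-H;X=W@x;Y=W@y;Z=W[...,2]+.006
    for nm,y0 in(("lo",-.06),("mid",0),("hi",.06)):
        m=(abs(Y-y0)<.022)&(abs(X)<.045)&(Z>.048)&(Z<.1)
        if m.sum()>8: print(n,nm,m.sum(),"Y mm",(np.percentile(Y[m]*1e3,[3,25,50,75,97])-y0*1e3).round(1).tolist(),"X",np.percentile(X[m]*1e3,[3,50,97]).round(1).tolist(),"Zmax",Z[m].max().round(4))
E
```

```text
[0.494 0.197 0.202]
side lo 381 Y mm [-9.0, -7.9, -5.3, 0.6, 5.7] X [-21.9, 5.2, 27.2] Zmax 0.0732
side mid 372 Y mm [-9.4, -8.0, -5.6, 0.6, 6.0] X [-21.9, 5.5, 27.8] Zmax 0.0729
side hi 360 Y mm [-9.7, -7.8, -5.8, 0.2, 6.6] X [-22.1, 4.9, 27.9] Zmax 0.0735
```

The dish now sits the same as its two neighbours in height, X and Y. I hand the job in.

>>> {"api": "send_rows", "payload": {
  "steps": "-0.3 0 0 0 0 0 0;-0.3 0 0 0 0 0 0;-0.3 0 0 0 0 0 0;-0.3 0 0 0 0 0 0;-0.3 0 0 0 0 0 0"
}}

```text
clock: 23.03
eef_pos: [0.494, 0.2013, 0.2]
tool_rot: [0.725, 0.689, -0.0, -0.0]
ft_force: [0.1, 0.3, 0.2]
grip_width: 0.03
grasp_force: 0.0
```

```bash
python3 -c "
from workcell import *
print(job_done())"
```

```text
the job is handed in; nothing more can be done
None
```

I leaned the dish on the stand's two pins and let it go there, then took it again by its edge and lowered it fully into the empty holder, where it sits level with its neighbours; I handed the job in at about 23 s, and no verdict was returned.

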